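Secure the keepsake cabinet on the wardrobe shelf

ROBOT

A 6-joint arm with a two-finger parallel gripper is mounted at the origin on the work surface. World frame = base frame: x ahead of the robot, y to its left, z up, the work surface at z = 0. Lengths are in m, angles in rad, forces in N, time in s.
With the tool pointing down it reaches from about 0.275 to 0.725 m from the base axis. Payload 15.9 kg.
Tool frame: the origin (TCP) lies midway between the tips of the shut fingers; the grasp point (between the pads) lies 19 mm behind it; z points along the fingers, y is the line along which they close (so a half turn about z gives the same grasp; the last joint's range is limited). The gripper opens to 85 mm and grips with 20 to 120 N. Pads are 22 mm wide; open, the fingers measure 114 mm over their backs; the gripper's body (76 mm by 85 mm) begins 54 mm behind the grasp point. The pads swing forward as they close: fully open they stand 13 mm farther back than shut.
Start: joints at [1.327, 0.213, -0.034, 1.323, 0, 1.571], TCP at [0.121, 0.485, 0.231] pointing down, gripper open.
Joint ranges: [-2.98, 2.98], [-0.74, 1.72], [-1.14, 1.35], [-2.1, 2.04], [-1.57, 1.44], [-3.14, 3.14]. Speed limits (rad/s): [1.89, 1.89, 2.39, 2.57, 3.14, 3.14].

INTERFACE

Orientations are given as a unit quaternion [w, x, y, z].
In Python, from cell import status, cams, order gives the robot as it stands.
- The arm moves only by the tool drive_tool, never from a script. Its argument "deltas" is a list of rows, each an object with "linear": the shift along the tool's x, y, z in m, a list of three; "rotation": the turn, a rotation vector about the tool's x, y, z in degrees, a list of three; "fingers": the closure, from 0 (fully open) to 1 (shut). In form: [{"linear": [tx, ty, tz], "rotation": [rx, ry, rz], "fingers": fingers}, ...]. A call has 1 to 10 rows; each row is the pose to reach, as a shift and turn from the pose commanded when the call began, along the tool's axes at that moment; what a row does not reach only later rows make up. A row lasts 1/10 s, in which the tool goes at most 50 mm and 8.59 degrees, less where a joint would pass 70% of its speed; a pose out of reach is approached as far as the arm can. A call with a gripper value outside its range is refused whole. The fingers move at their own pace and stop on an object; "force" is the grip in N (left out, the last holds). Time passes only in rows, so rows that repeat a pose let the fingers close. It gives the time, the measured TCP pose, the force, the opening and the grip force at its end, in the units of the state.
- status.read_state(): the state, without advancing time (a new reading comes with each control period).
- cams.camera(name): name is "side" or "top" or "wrist"; returns a dict with "pixels" (420x560x3 uint8, red, green, blue), "range_z" (420x560 float32, m along the optical axis (not along the pixel's ray), 0 where there is no reading), "vertical_fov" (degrees; the focal length in pixels is half the picture's height over the tangent of half this angle, whatever the lens; pixels are square), "cx", "cy" (the principal point, pixels), "camera_from_world" (4x4, takes a point from world to camera coordinates). Camera axes: x right, y down, z forward; pixel columns grow to the right and rows downward; lengths in m; the calibration is good to about 2 mm. A picture is of the moment at which its call begins.
- order.hand_in(): hands the job in; it is judged then, once.
The state is a dict: "clock": time; "joint_positions": joint angles; "dq": joint speeds; "joint_efforts": joint torques, N m; "eef_pos": TCP position; "eef_rot": TCP orientation; "ft_force": force on the tool from outside, world axes, zero at the start; "ft_torque": the same for the moment, N m; "gripper_width": opening from 0.0 (shut) to 1.0 (fully open); "finger_force": force on a finger pad.
Only numpy, scipy, OpenCV 4.12 (cv2) and the standard library are available. Lean on these libraries where they do the work, as an engineer would, in place of code of your own. Each camera call takes 0.05 s, during which the arm holds its last target. There are 200 camera calls.

TASK

Make the little white cabinet fast against the next tremor: push its slotted steel hold-down clip fully home against the cabinet, so that the toe lies over the ledge, and then spin the loose black wing nut clockwise (seen from above) with fingertip strokes on its wings until it is down on the clip and will turn no further. Only push and flick with the fingertips - do not pinch the clip or the nut, and do not force the nut once it is tight - and leave the bottle, egg cup, flashlight and lint comb as they stand. Finish with the hand clear of everything.

Things in the scene. Friction and masses are not known exactly. Their poses are not given: they have to be found in the camera images.
- cabinet: white plastic cabinet and its hold-down, fixed to the shelf. Origin: shelf top, on the axis of the upright steel stud (10 mm thick, top at 37 mm) that carries the wing nut. z up; +y points at the cabinet's side wall, at y = 110 mm. Cabinet: x -85 to 83 (door knob to 95), y 106 to 334, 120 mm tall, door on its +x side; a ledge 8 mm high sticks out 22 mm at the foot of that wall
- clip (a joint): slide of the flat slotted steel clip along the cabinet's +y (m): 0 pulled right out, 0.035 home (hard stop, toe 1 mm from the wall); starts 22 to 35 mm short of home. Slides at about 2 N and stays where left. Bar along y, 36 mm wide, top 6 mm above the shelf, the stud in its slot
- clip_tab (a point): middle of the turned-up thumb tab at the clip's outer (-y) end, 21 mm above the shelf: upright, slightly springy plate 36 mm wide (cabinet x), 4 mm thick (y), top 33 mm above the shelf; open shelf on its -y side. When home it is 75 mm from the stud on the -y side. Axes as the cabinet's
- wing_nut (a joint): turn of the wing nut on its thread (rad), growing clockwise seen from above: starts loose between 0 and 2.5; at 10 its flange is down on the clip and it stops. Sinks 4 mm a turn. Turns loosely (about 0.02 N m, 1 N at the wings), stays where left; its wings give a little (2 N m per rad)
- nut_middle (a point): on the wing nut's axis, 18 mm above its underside (24 mm above the shelf when tight, about 30 when loose). x points along one wing, -x along the other; z up. Black plastic: flange 30 mm wide, hub 21 mm wide and 17 mm tall, two upright wings 6 mm thick that reach 34 mm from the axis and stand 8 to 29 mm above the underside
- bottle: green glass bottle with a black twist cap, standing loose, 52 mm wide, 135 mm tall; origin at the centre of its underside. Leave alone
- egg_cup: white ceramic egg cup, standing loose, 50 mm wide, 62 mm tall; origin at the centre of its underside. Leave alone
- flashlight: black plastic flashlight with a toggle switch, lying loose along its x axis, 132 mm long (x -76 to 57 mm), 38 mm thick; origin under it on the shelf. Leave alone
- lint_comb: steel lint comb lying flat and loose, 125 mm long along its x axis (x -88 to 37 mm), 60 mm wide at its head (+x end), 7 mm thick; origin under it on the shelf. Leave alone

How it is judged:
By the outcome, as a careful person would: the job done as asked, in the order asked, and still so for the second after the job is handed in, with the robot touching nothing.
It also fails if it takes over 69 s, if anything falls off the work surface, if the arm or the gripper's body presses on something with over 40 N, if the wrist force passes 120 N, or if a joint passes its speed limit or range.

## Working session

There is one attempt and no reset: what is moved stays moved. The work goes in short steps, Python scripts to look and compute and a tool call to move; the robot and the scene stay as the last step left them, time stands still between calls to the robot, and variables do not carry over. Pictures are saved under pics/ and viewed, at most 10 in all, crops included, and the job is handed in when it is done.

Besides the shell and the picture viewer there is one more tool, called after "Request:" as name([rows], argument=value, ...), one row to a line, values as JSON. drive_tool: Moves the arm, as the interface text tells. Its arguments: {"type":"object","properties":{"deltas":{"type":"array"},"force":{"type":"number"}},"required":["deltas"]}

```bash
mkdir -p pics; ls
cat > h.py <<'E'
import numpy as np, cv2
from cell import status, cams, order
def snap(n,f):
    c=cams.camera(n); np.save(f'pics/{f}.npy',c,allow_pickle=True)
    cv2.imwrite(f'pics/{f}.png',c['pixels'][:,:,::-1]); return c
def load(f): return np.load(f'pics/{f}.npy',allow_pickle=True).item()
def world(c,u,v,z=None):
    """pixel -> world; by depth, or on plane z"""
    f=210/np.tan(np.radians(c['vertical_fov'])/2)
    r=np.array([(u-c['cx'])/f,(v-c['cy'])/f,1.]); T=np.linalg.inv(c['camera_from_world'])
    if z is None: d=c['range_z'][int(v),int(u)]
    else: d=(z-T[2,3])/(T[:3,:3]@r)[2]
    return T[:3,:3]@(r*d)+T[:3,3]
E
python3 - <<'E'
from h import *
s=status.read_state(); print(s)
for n in ('top','side'):
    c=snap(n,n+'0'); print(n,np.linalg.inv(c['camera_from_world'])[:3,3],c['vertical_fov'])
a=[load('top0')['pixels'],load('side0')['pixels']]
E
```

```text
pics
{'clock': 0.0, 'joint_positions': array([ 1.32702072e+00,  2.13334115e-01, -3.50494283e-02,  1.32350752e+00,
        8.74505442e-06,  1.57080997e+00]), 'dq': array([-0.000235  , -0.00029027,  0.00079065, -0.00055462,  0.00036861,
        0.00023865]), 'joint_efforts': array([-5.17349530e-03, -6.86164999e+01,  4.87117231e+01,  1.77877850e-02,
       -5.14345993e-04,  3.86176305e-05]), 'eef_pos': array([0.12059942, 0.48488755, 0.23083102]), 'eef_rot': array([-7.08889103e-05,  1.21592976e-01,  9.92579895e-01, -5.42776839e-04]), 'ft_force': array([0.24126446, 0.12664123, 0.12893787]), 'ft_torque': array([ 0.05397829, -0.00070238,  0.03902215]), 'finger_force': 0.0, 'gripper_width': 1.0004251142281713}
top [ 0.47444576 -0.08311666  1.0186084 ] 44.85015403258712
side [ 0.51932791 -0.68819413  0.38816047] 55.1108162498483
```

View pics/top0.png

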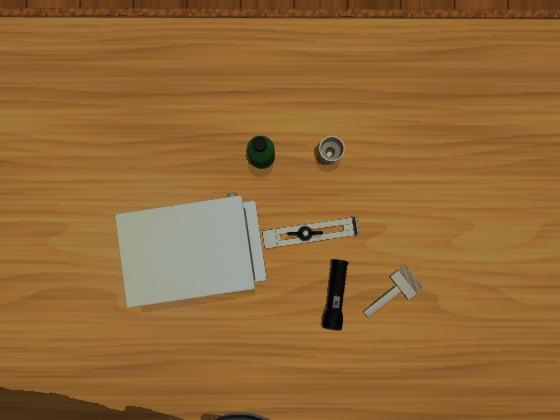

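View pics/side0.png

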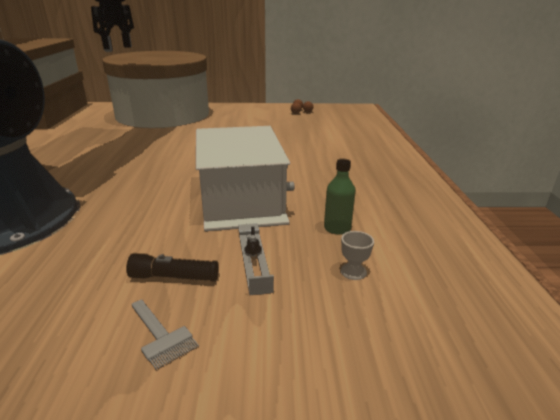

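The top view has the cabinet at left, the nut near (305,233), the tab near (354,226), the flashlight at (337,295), the cup at (330,150) and the bottle at (260,152). The side view agrees. I'll enlarge the clip next.

Run:
```python
from h import *
c=load('top0'); im=c['pixels'][195:285,240:370,::-1]
cv2.imwrite('pics/crop0.png',cv2.resize(im,None,fx=6,fy=6,interpolation=cv2.INTER_CUBIC))
# top view of the cabinet roof by height
f=np.float32
H,W=c['range_z'].shape
K=210/np.tan(np.radians(c['vertical_fov'])/2); v,u=np.mgrid[:H,:W]
T=np.linalg.inv(c['camera_from_world']); d=c['range_z']
P=np.stack([(u-c['cx'])/K*d,(v-c['cy'])/K*d,d],-1)@T[:3,:3].T+T[:3,3]
m=(abs(P[...,2]-.12)<.006)&(P[...,1]>0)&(u<256)&(u>110)&(v>190)&(v<310)
r=cv2.minAreaRect(P[m][:,:2].astype(f)); print('roof',r,cv2.boxPoints(r))
np.save('pics/P0.npy',P)
for n,(a,b,e,g) in dict(nut=(280,330,220,245),).items():
    q=(P[b-b+e:g,a:b,2]); print(np.round(q[::2,::3]*1000).astype(int))
```

```text
roof ((0.4594919979572296, 0.09468475729227066), (0.1682569980621338, 0.21521833539009094), 8.528451919555664) [[ 0.3603353   0.18862772]
 [ 0.39225227 -0.0242108 ]
 [ 0.5586487   0.00074179]
 [ 0.5267317   0.21358031]]
[[  -1    0    1   -2    0    0   -3    2    2   -3   -3    1   -2    2
    -1    2    2]
 [   3    1 1019    0    1    2    1    1    3   -1   -3    0    1    7
     4    6    8]
 [   0   -2   -1    1    0    0    2    2    1    6    8    0    6    4
     8    9 1019]
 [   0    0    1   -3    7    7    2    6   16    7    5    5    3    6
     3    4    8]
 [   6    2    6    7    9    5    5   13   27   14    9    7    9    7
     2    2    0]
 [   7    8    7   10    8    5   16   27   26   28   15    1   -2    1
     1    1    2]
 [   6    2    9   34   41   39   32   33   37   37   34   38   38   41
    32   -1    2]
 [  -2    2    1   38   42   39   35   32   40   35   35   39   39   36
     6   10    6]
 [   2    3   -2    2    1   -1   11   26   28   29   15    7    7    5
     8    7   12]
 [   8    2   -1   -3    2    5    8   14   29   17   12    8    5    6
     5    7    4]
 [   5    7    7    5    5    6    7    6   17   14    6    5    4    5
     2    1    1]
 [   2    6    8    4    8    4   11    8    7    6   -1    1    1    1
     1   -1   -2]
 [   3    4    4    9    6   -1    1   -1    3   -1   -2   -3    1    0
     1   -1    3]]
```

View pics/crop0.png

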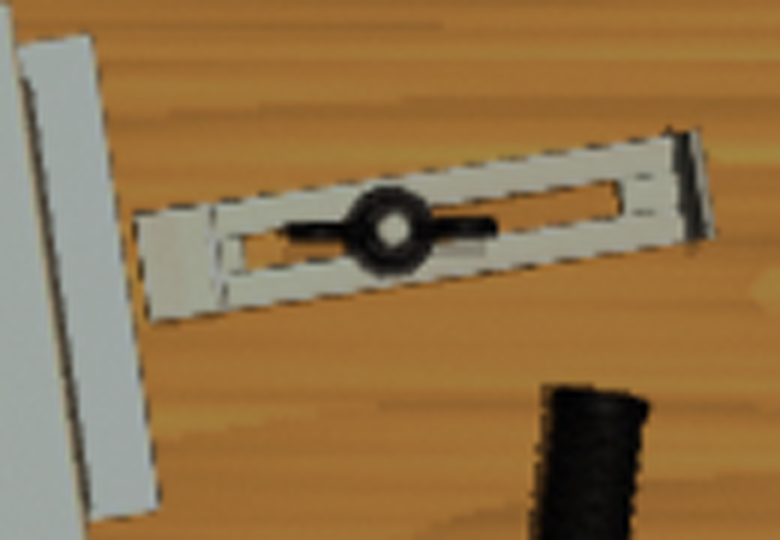

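The crop shows the stud top at about (392,229), the wing tips at (288,231) and (497,228), and the tab's top edge near x=697, y 130–240. The bar's inner end is at (143,267).

Run:
```python
from h import *
c=load('top0'); w=lambda x,y,z:world(c,240+x/6,195+y/6,z)
s=w(392,229,.037)[:2]; a=np.radians(98.53); ey=np.array([np.cos(a),np.sin(a)]); ex=np.array([ey[1],-ey[0]])
R=np.stack([ex,ey]); roof=np.array([0.4594919979572296, 0.09468475729227066])
print('stud',s,'roof->stud',R@(roof-s))
for n,p,z in [('tabtop outer edge mid',(706,182),.033),('tabtop inner',(693,183),.033),('tab dark left',(678,187),.033),('bar inner end',(143,267),.006),('ledge outer',(125,270),.008),('tipL',(286,231),.038),('tipR',(499,228),.038)]:
    q=w(*p,z); print(n,q[:2],'cab mm',R@(q[:2]-s)*1000)
P=np.load('pics/P0.npy'); print(np.round(P[215:238:3,348:362,2]*1000).astype(int))
# from stud: cabinet axis by stud + clip
for q in [(-40,-160),(0,-110),(0,0)]: print(q,s+np.array(q)@R/1000)
```

```text
stud [ 0.49385701 -0.13011457] roof->stud [-0.00064101  0.22740994]
tabtop outer edge mid [ 0.50942238 -0.23170749] cab mm [   0.3241922  -102.77789555]
tabtop inner [ 0.50908597 -0.22750663] cab mm [  0.61460498 -98.57360711]
tab dark left [ 0.50777877 -0.22265412] cab mm [ 4.16320429e-02 -9.35808785e+01]
bar inner end [ 0.48163839 -0.04915899] cab mm [-7.55411043e-02  8.18724312e+01]
ledge outer [ 0.48061592 -0.0432848 ] cab mm [-0.21540129 87.8333041 ]
tipL [ 0.49308779 -0.0960518 ] cab mm [ 4.29172452 33.80007439]
tipR [ 0.49426718 -0.16440808] cab mm [ -4.68102383 -33.97500238]
[[ 1  1 -1  0  0  5 -1  1  1 -3  0  3  2  1]
 [ 9  4 11  5  5 15 28 34 35 -1  1 -2  1  1]
 [ 7  8  4  9  6  7 26 31 28  4  2  0  1  2]
 [ 3  9  6  5  4  5 16 27 33 34 -3  2  0  3]
 [ 5  4  6  4  5  4 11 23 33 35 -1 -2  0  0]
 [ 5  6  6  4  6  6  4 17 28 31 34  1  2 -1]
 [ 8  7  9  8  5  9  6  5 23 34 36 -1  1  1]
 [-3  1  1  0  4  0  4  1 -4  1 -2  0 -2  0]]
(-40, -160) [ 0.47803183 -0.2942778 ]
(0, -110) [ 0.51017301 -0.23889779]
(0, 0) [ 0.49385701 -0.13011457]
```

```bash
cat >> h.py <<'E'
S=np.array([0.4939,-0.1301]); A=98.53; EY=np.array([np.cos(np.radians(A)),np.sin(np.radians(A))]); EX=np.array([EY[1],-EY[0]])
from scipy.spatial.transform import Rotation as Ro
def to(p,z,az,cab=True):
    "linear and turn about tool z from the measured pose to cabinet-mm point p / height z / tool-x azimuth az"
    s=status.read_state(); q=s['eef_rot']; R=Ro.from_quat([*q[1:],q[0]]).as_matrix()
    xy=S+p[0]/1000*EX+p[1]/1000*EY if cab else np.array(p)
    d=np.array([*xy,z])-s['eef_pos']; a0=np.degrees(np.arctan2(R[1,0],R[0,0]))
    print('lin',np.round(R.T@d,4),'rotz',round(a0-az,2),'| az',round(a0,2),'j6',round(s['joint_positions'][5],3),'t',round(s['clock'],2),'tilt',np.round(R[:2,2],3))
def cabpos():
    s=status.read_state(); d=s['eef_pos'][:2]-S
    print('cab mm',np.round([d@EX*1e3,d@EY*1e3,s['eef_pos'][2]*1e3],1),'F cab',np.round([s['ft_force'][:2]@EX,s['ft_force'][:2]@EY,s['ft_force'][2]],2),'T',np.round(s['ft_torque'],3),'w',s['gripper_width'],'j6',s['joint_positions'][5],'t',s['clock'])
E
python3 - <<'E'
from h import *
to((.42,.15),.23,136,False); to((0,-135),.23,A)
E
```

```text
lin [-0.3714 -0.2528  0.0011] rotz 30.03 | az 166.03 j6 1.571 t 0.1 tilt [-0.    -0.001]
lin [-0.5624 -0.6314  0.0015] rotz 67.5 | az 166.03 j6 1.571 t 0.1 tilt [-0.    -0.001]
```

Request:
drive_tool([
  {"linear":[-0.371,-0.253,0],"rotation":[0,0,30],"fingers":1},
  {"linear":[-0.371,-0.253,0],"rotation":[0,0,30],"fingers":1},
  {"linear":[-0.371,-0.253,0],"rotation":[0,0,30],"fingers":1},
  {"linear":[-0.371,-0.253,0],"rotation":[0,0,30],"fingers":1},
  {"linear":[-0.371,-0.253,0],"rotation":[0,0,30],"fingers":1},
  {"linear":[-0.371,-0.253,0],"rotation":[0,0,30],"fingers":1},
  {"linear":[-0.371,-0.253,0],"rotation":[0,0,30],"fingers":1},
  {"linear":[-0.371,-0.253,0],"rotation":[0,0,30],"fingers":1},
  {"linear":[-0.371,-0.253,0],"rotation":[0,0,30],"fingers":1},
  {"linear":[-0.5624,-0.6314,0],"rotation":[0,0,67.5],"fingers":1},
])

```text
clock: 1.1
eef_pos: [0.4327, 0.0999, 0.2308]
eef_rot: [-0.0, 0.443, 0.897, -0.0]
ft_force: [0.5, -0.1, -0.5]
gripper_width: -0.0
finger_force: 0.0
```

Run:
```python
from h import *
to((0,-135),.23,A); cabpos()
```

```text
lin [-0.338  -0.1564  0.0007] rotz 28.89 | az 127.42 j6 1.144 t 1.1 tilt [-0.  0.]
cab mm [-26.4 236.5 230.8] F cab [ 0.49 -0.17 -0.52] T [ 0.003 -0.006 -0.046] w -0.00033485367381333756 j6 1.1444199984278125 t 1.1
```

Request:
drive_tool([
  {"linear":[-0.338,-0.156,0],"rotation":[0,0,28.9],"fingers":1},
  {"linear":[-0.338,-0.156,0],"rotation":[0,0,28.9],"fingers":1},
  {"linear":[-0.338,-0.156,0],"rotation":[0,0,28.9],"fingers":1},
  {"linear":[-0.338,-0.156,0],"rotation":[0,0,28.9],"fingers":1},
  {"linear":[-0.338,-0.156,0],"rotation":[0,0,28.9],"fingers":1},
  {"linear":[-0.338,-0.156,0],"rotation":[0,0,28.9],"fingers":1},
  {"linear":[-0.338,-0.156,0],"rotation":[0,0,28.9],"fingers":1},
  {"linear":[-0.338,-0.156,0],"rotation":[0,0,28.9],"fingers":1},
  {"linear":[-0.338,-0.156,0],"rotation":[0,0,28.9],"fingers":1},
  {"linear":[-0.338,-0.156,0],"rotation":[0,0,28.9],"fingers":1},
])

```text
clock: 2.1
eef_pos: [0.5121, -0.2619, 0.2307]
eef_rot: [-0.001, 0.653, 0.757, -0.0]
ft_force: [0.2, 0.4, 0.8]
gripper_width: 0.001
finger_force: 0.0
```

Run:
```python
from h import *
to((0,-135),.018,A); cabpos()
snap('wrist','w1')
```

```text
lin [-0.0021  0.0018  0.2127] rotz -0.05 | az 98.48 j6 0.95 t 2.1 tilt [-0.001  0.001]
cab mm [  -1.6 -133.1  230.7] F cab [0.27 0.34 0.8 ] T [-0.009  0.017 -0.022] w 0.001211714086182517 j6 0.9498350363385316 t 2.1
```

View pics/w1.png

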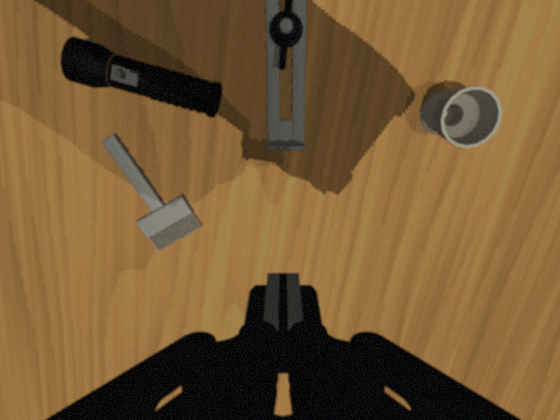

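The wrist view shows the shut fingers at about (283,280), lined up with the clip tab at (286,145). The cup, comb and flashlight are well to the sides. Next I descend.

Request:
drive_tool([
  {"linear":[0,0,0.05],"rotation":[0,0,0],"fingers":1},
  {"linear":[-0.001,0.001,0.1],"rotation":[0,0,0],"fingers":1},
  {"linear":[-0.001,0.001,0.15],"rotation":[0,0,0],"fingers":1},
  {"linear":[-0.001,0.001,0.19],"rotation":[0,0,0],"fingers":1},
  {"linear":[-0.001,0.001,0.21],"rotation":[0,0,0],"fingers":1},
  {"linear":[-0.001,0.001,0.21],"rotation":[0,0,0],"fingers":1},
  {"linear":[-0.001,0.001,0.21],"rotation":[0,0,0],"fingers":1},
])

```text
clock: 2.85
eef_pos: [0.5139, -0.262, 0.0223]
eef_rot: [0.0, 0.652, 0.758, 0.0]
ft_force: [0.2, -0.1, 0.2]
gripper_width: 0.002
finger_force: 0.0
```

Run:
```python
from h import *
to((0,-96),.02,A); cabpos()
```

```text
lin [ 0.0374 -0.0001  0.0023] rotz 0.07 | az 98.6 j6 0.949 t 2.85 tilt [ 0. -0.]
cab mm [   0.2 -133.4   22.3] F cab [ 0.23 -0.11  0.17] T [-0.046 -0.023  0.011] w 0.0017718733149749393 j6 0.9491966852515491 t 2.85
```

Request:
drive_tool([
  {"linear":[0.01,0,0.002],"rotation":[0,0,0],"fingers":1},
  {"linear":[0.016,0,0.002],"rotation":[0,0,0],"fingers":1},
  {"linear":[0.02,0,0.002],"rotation":[0,0,0],"fingers":1},
  {"linear":[0.024,0,0.002],"rotation":[0,0,0],"fingers":1},
  {"linear":[0.028,0,0.002],"rotation":[0,0,0],"fingers":1},
  {"linear":[0.032,0,0.002],"rotation":[0,0,0],"fingers":1},
  {"linear":[0.036,0,0.002],"rotation":[0,0,0],"fingers":1},
  {"linear":[0.038,0,0.002],"rotation":[0,0,0],"fingers":1},
  {"linear":[0.038,0,0.002],"rotation":[0,0,0],"fingers":1},
])

```text
clock: 3.75
eef_pos: [0.5078, -0.2248, 0.0193]
eef_rot: [-0.0, 0.652, 0.758, 0.0]
ft_force: [1.2, -1.9, 0.6]
gripper_width: 0.003
finger_force: 0.7
```

Run:
```python
from h import *
cabpos()
```

```text
cab mm [ -0.3 -95.7  19.3] F cab [ 0.94 -2.06  0.58] T [-0.244 -0.163 -0.016] w 0.003278268975172619 j6 1.0047404960045352 t 3.75
```

Now pushing at 2 N as expected. I'll advance in 1 mm rows, checking the force between calls.

Request:
drive_tool([
  {"linear":[0.001,0,0],"rotation":[0,0,0],"fingers":1},
  {"linear":[0.002,0,0],"rotation":[0,0,0],"fingers":1},
  {"linear":[0.003,0,0],"rotation":[0,0,0],"fingers":1},
  {"linear":[0.004,0,0],"rotation":[0,0,0],"fingers":1},
  {"linear":[0.005,0,0],"rotation":[0,0,0],"fingers":1},
  {"linear":[0.005,0,0],"rotation":[0,0,0],"fingers":1},
])

```text
clock: 4.35
eef_pos: [0.5071, -0.22, 0.0193]
eef_rot: [-0.0, 0.652, 0.758, 0.0]
ft_force: [1.6, -1.5, 1.1]
gripper_width: -0.0
finger_force: 0.9
```

Request:
drive_tool([
  {"linear":[0.001,0,0],"rotation":[0,0,0],"fingers":1},
  {"linear":[0.002,0,0],"rotation":[0,0,0],"fingers":1},
  {"linear":[0.002,0,0],"rotation":[0,0,0],"fingers":1},
])

```text
clock: 4.65
eef_pos: [0.5068, -0.218, 0.0193]
eef_rot: [-0.0, 0.652, 0.758, 0.0]
ft_force: [0.7, -1.9, 2.5]
gripper_width: 0.003
finger_force: 0.9
```

Run:
```python
from h import *
cabpos()
```

```text
cab mm [ -0.3 -88.9  19.3] F cab [ 0.44 -1.97  2.46] T [-0.336 -0.205 -0.027] w 0.0026558928749997523 j6 1.0154042732177697 t 4.65
```

Request:
drive_tool([
  {"linear":[0.001,0,0],"rotation":[0,0,0],"fingers":1},
  {"linear":[0.002,0,0],"rotation":[0,0,0],"fingers":1},
  {"linear":[0.002,0,0],"rotation":[0,0,0],"fingers":1},
])

```text
clock: 4.95
eef_pos: [0.5065, -0.2161, 0.0193]
eef_rot: [-0.0, 0.652, 0.758, -0.0]
ft_force: [0.8, -1.6, 0.9]
gripper_width: -0.001
finger_force: 0.9
```

Request:
drive_tool([
  {"linear":[0.001,0,0],"rotation":[0,0,0],"fingers":1},
  {"linear":[0.001,0,0],"rotation":[0,0,0],"fingers":1},
])

```text
clock: 5.15
eef_pos: [0.5064, -0.2151, 0.0193]
eef_rot: [-0.0, 0.653, 0.758, -0.0]
ft_force: [0.4, -2.6, -0.3]
gripper_width: -0.001
finger_force: 1.1
```

Request:
drive_tool([
  {"linear":[0.001,0,0],"rotation":[0,0,0],"fingers":1},
  {"linear":[0.001,0,0],"rotation":[0,0,0],"fingers":1},
])

```text
clock: 5.35
eef_pos: [0.5063, -0.2144, 0.0194]
eef_rot: [0.0, 0.653, 0.758, -0.0]
ft_force: [1.0, -4.2, -0.0]
gripper_width: 0.005
finger_force: 2.1
```

Request:
drive_tool([
  {"linear":[0.001,0,0],"rotation":[0,0,0],"fingers":1},
  {"linear":[0.002,0,0],"rotation":[0,0,0],"fingers":1},
  {"linear":[0.002,0,0],"rotation":[0,0,0],"fingers":1},
])

```text
clock: 5.65
eef_pos: [0.506, -0.2129, 0.0194]
eef_rot: [0.001, 0.653, 0.758, -0.0]
ft_force: [1.2, -7.8, -0.9]
gripper_width: -0.001
finger_force: 4.1
```

Run:
```python
from h import *
cabpos()
```

```text
cab mm [ -0.3 -83.7  19.4] F cab [-0.01 -7.85 -0.91] T [-1.698 -0.249 -0.035] w -0.0012992938025731795 j6 1.0246759482654006 t 5.65
```

Request:
drive_tool([
  {"linear":[-0.02,0,0],"rotation":[0,0,0],"fingers":1},
  {"linear":[-0.04,0,0],"rotation":[0,0,0],"fingers":1},
  {"linear":[-0.04,0,-0.05],"rotation":[0,0,0],"fingers":0.53},
  {"linear":[-0.04,0,-0.1],"rotation":[0,0,0],"fingers":0.53},
  {"linear":[-0.04,0,-0.11],"rotation":[0,0,0],"fingers":0.53},
  {"linear":[-0.04,0,-0.11],"rotation":[0,0,0],"fingers":0.53},
])

```text
clock: 6.25
eef_pos: [0.5129, -0.252, 0.1313]
eef_rot: [0.001, 0.652, 0.758, 0.001]
ft_force: [0.8, -0.3, -0.6]
gripper_width: 0.47
finger_force: 0.0
```

Run:
```python
from h import *
cabpos(); to((0,0),.13,227.2)
a=snap('top','t2')['pixels'][195:285,240:370,::-1]
b=snap('side','s2')['pixels'][190:300,200:330,::-1]
cv2.imwrite('pics/m2.png',np.vstack([cv2.resize(a,(520,360)),cv2.resize(b,(520,440))])[:600*2]) 
im=cv2.imread('pics/m2.png'); cv2.imwrite('pics/m2.png',np.hstack([cv2.resize(im[:360],(433,300)),cv2.resize(im[360:],(354,300))]))
```

```text
cab mm [   0.7 -123.4  131.3] F cab [ 0.69 -0.45 -0.6 ] T [-0.011  0.044  0.028] w 0.47019454963960616 j6 0.9646631140519091 t 6.25
lin [ 0.1234 -0.0007  0.0011] rotz -128.65 | az 98.55 j6 0.965 t 6.25 tilt [ 0.003 -0.001]
```

View pics/m2.png

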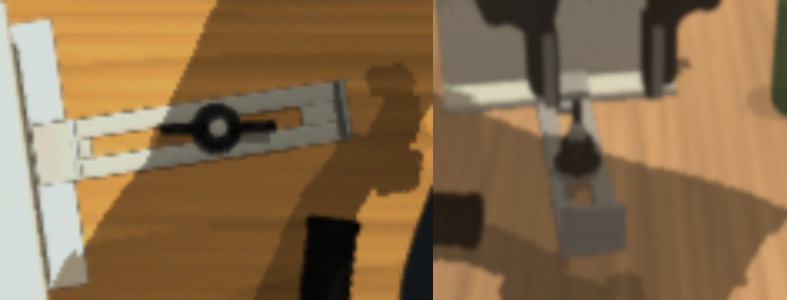

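The toe now lies over the ledge, with its end at (33,150) in the left crop. The nut is unchanged at (217,128), so the clip is home. Moving over the nut.

Request:
drive_tool([
  {"linear":[0.04,0,0],"rotation":[0,0,-8],"fingers":0.53},
  {"linear":[0.08,0,0],"rotation":[0,0,-16],"fingers":0.53},
  {"linear":[0.123,-0.001,0],"rotation":[0,0,-24],"fingers":0.53},
  {"linear":[0.123,-0.001,0],"rotation":[0,0,-32],"fingers":0.53},
  {"linear":[0.123,-0.001,0],"rotation":[0,0,-40],"fingers":0.53},
  {"linear":[0.123,-0.001,0],"rotation":[0,0,-48],"fingers":0.53},
  {"linear":[0.123,-0.001,0],"rotation":[0,0,-56],"fingers":0.53},
  {"linear":[0.123,-0.001,0],"rotation":[0,0,-64],"fingers":0.53},
  {"linear":[0.123,-0.001,0],"rotation":[0,0,-72],"fingers":0.53},
  {"linear":[0.123,-0.001,0],"rotation":[0,0,-80],"fingers":0.53},
])

```text
clock: 7.35
eef_pos: [0.4915, -0.1298, 0.1275]
eef_rot: [-0.001, 0.01, 1.0, 0.0]
ft_force: [-0.2, 0.4, -0.2]
gripper_width: 0.467
finger_force: 0.0
```

Run:
```python
from h import *
cabpos(); to((0,0),.13,227.2)
```

```text
cab mm [ -2.3   0.6 127.5] F cab [-0.18  0.44 -0.16] T [-0.021 -0.002 -0.02 ] w 0.466671084125729 j6 -0.23881308793548436 t 7.35
lin [-0.0024 -0.0002 -0.0025] rotz -48.32 | az 178.88 j6 -0.239 t 7.35 tilt [-0.003  0.001]
```

Request:
drive_tool([
  {"linear":[-0.001,0,0],"rotation":[0,0,-8],"fingers":0.53},
  {"linear":[-0.001,0,0],"rotation":[0,0,-16],"fingers":0.53},
  {"linear":[-0.001,0,0],"rotation":[0,0,-24],"fingers":0.53},
  {"linear":[-0.001,0,0],"rotation":[0,0,-32],"fingers":0.53},
  {"linear":[-0.001,0,0],"rotation":[0,0,-40],"fingers":0.53},
  {"linear":[-0.001,0,0],"rotation":[0,0,-48.3],"fingers":0.53},
  {"linear":[-0.001,0,0],"rotation":[0,0,-48.3],"fingers":0.53},
  {"linear":[-0.001,0,0],"rotation":[0,0,-48.3],"fingers":0.53},
])

```text
clock: 8.15
eef_pos: [0.493, -0.13, 0.1283]
eef_rot: [-0.001, -0.395, 0.918, 0.001]
ft_force: [-0.7, 0.2, -0.3]
gripper_width: 0.471
finger_force: 0.0
```

Run:
```python
from h import *
cabpos(); to((0,0),.017,227.2)
c=snap('wrist','w3')
```

```text
cab mm [ -0.9   0.2 128.3] F cab [-0.62  0.25 -0.25] T [-0.001  0.031 -0.043] w 0.47122120918425703 j6 -1.0711011879570727 t 8.15
lin [-0.0007 -0.0009  0.1113] rotz -360.61 | az -133.41 j6 -1.071 t 8.15 tilt [-0.002  0.001]
```

View pics/w3.png

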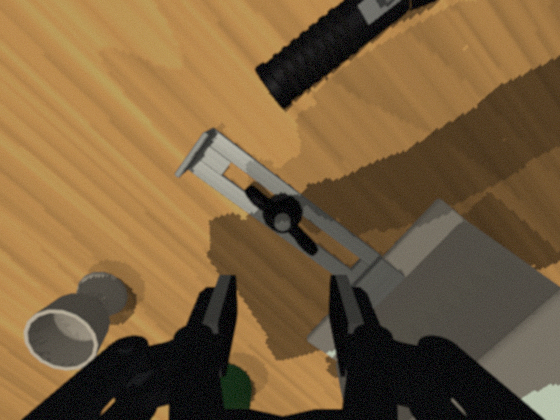

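The wrist view shows the nut at (282,212), centred between the fingers at (220,290) and (345,290). The wing runs from (250,190) to (313,252), about 45° ahead of the fingers, so there is room to descend.

Request:
drive_tool([
  {"linear":[-0.001,-0.001,0.04],"rotation":[0,0,0],"fingers":0.53},
  {"linear":[-0.001,-0.001,0.07],"rotation":[0,0,0],"fingers":0.53},
  {"linear":[-0.001,-0.001,0.085],"rotation":[0,0,0],"fingers":0.53},
  {"linear":[-0.001,-0.001,0.095],"rotation":[0,0,0],"fingers":0.53},
  {"linear":[-0.001,-0.001,0.104],"rotation":[0,0,0],"fingers":0.53},
  {"linear":[-0.001,-0.001,0.111],"rotation":[0,0,0],"fingers":0.53},
  {"linear":[-0.001,-0.001,0.111],"rotation":[0,0,0],"fingers":0.53},
])

```text
clock: 8.9
eef_pos: [0.4949, -0.1302, 0.0179]
eef_rot: [-0.0, -0.397, 0.918, 0.0]
ft_force: [-0.5, 0.6, -0.4]
gripper_width: 0.47
finger_force: 0.0
```

Run:
```python
from h import *
cabpos(); to((0,0),.017,227.2)
```

```text
cab mm [ 1.  -0.3 17.9] F cab [-0.38  0.68 -0.44] T [-0.048  0.03  -0.001] w 0.47015172361060387 j6 -1.0742136822759738 t 8.9
lin [0.0006 0.0008 0.0009] rotz -360.4 | az -133.2 j6 -1.074 t 8.9 tilt [-0.  0.]
```

Request:
drive_tool([
  {"linear":[0.0005,0.001,0],"rotation":[0,0,6],"fingers":0.53},
  {"linear":[0.0005,0.001,0],"rotation":[0,0,12],"fingers":0.53},
  {"linear":[0.0005,0.001,0],"rotation":[0,0,18],"fingers":0.53},
  {"linear":[0.0005,0.001,0],"rotation":[0,0,24],"fingers":0.53},
  {"linear":[0.0005,0.001,0],"rotation":[0,0,32],"fingers":0.53},
  {"linear":[0.0005,0.001,0],"rotation":[0,0,40],"fingers":0.53},
  {"linear":[0.0005,0.001,0],"rotation":[0,0,48],"fingers":0.53},
  {"linear":[0.0005,0.001,0],"rotation":[0,0,56],"fingers":0.53},
  {"linear":[0.0005,0.001,0],"rotation":[0,0,64],"fingers":0.53},
  {"linear":[0.0005,0.001,0],"rotation":[0,0,72],"fingers":0.53},
])

```text
clock: 9.9
eef_pos: [0.4943, -0.13, 0.0189]
eef_rot: [0.0, 0.221, 0.975, 0.0]
ft_force: [-0.5, 0.8, -1.4]
gripper_width: 0.467
finger_force: 0.5
```

Run:
```python
from h import *
cabpos(); to((0,0),.017,0)
```

```text
cab mm [ 0.4  0.1 18.9] F cab [-0.37  0.9  -1.43] T [0.121 0.178 0.075] w 0.46747806989179225 j6 0.18801474741669638 t 9.9
lin [ 0.0003 -0.0003  0.0019] rotz 154.49 | az 154.49 j6 0.188 t 9.9 tilt [ 0.001 -0.   ]
```

Request:
drive_tool([
  {"linear":[0,0,0.0005],"rotation":[0,0,8],"fingers":0.53},
  {"linear":[0,0,0.001],"rotation":[0,0,16],"fingers":0.53},
  {"linear":[0,0,0.001],"rotation":[0,0,24],"fingers":0.53},
  {"linear":[0,0,0.001],"rotation":[0,0,32],"fingers":0.53},
  {"linear":[0,0,0.001],"rotation":[0,0,40],"fingers":0.53},
  {"linear":[0,0,0.001],"rotation":[0,0,48],"fingers":0.53},
  {"linear":[0,0,0.001],"rotation":[0,0,56],"fingers":0.53},
  {"linear":[0,0,0.001],"rotation":[0,0,64],"fingers":0.53},
  {"linear":[0,0,0.001],"rotation":[0,0,72],"fingers":0.53},
  {"linear":[0,0,0.001],"rotation":[0,0,80],"fingers":0.53},
])

```text
clock: 10.9
eef_pos: [0.4945, -0.13, 0.018]
eef_rot: [0.0, 0.796, 0.605, 0.0]
ft_force: [0.3, 0.4, -0.6]
gripper_width: 0.468
finger_force: 0.4
```

Request:
drive_tool([
  {"linear":[0,0,0],"rotation":[0,0,8],"fingers":0.53},
  {"linear":[0,0,0],"rotation":[0,0,16],"fingers":0.53},
  {"linear":[0,0,0],"rotation":[0,0,24],"fingers":0.53},
  {"linear":[0,0,0],"rotation":[0,0,32],"fingers":0.53},
  {"linear":[0,0,0],"rotation":[0,0,40],"fingers":0.53},
  {"linear":[0,0,0],"rotation":[0,0,48],"fingers":0.53},
  {"linear":[0,0,0],"rotation":[0,0,56],"fingers":0.53},
  {"linear":[0,0,0],"rotation":[0,0,64],"fingers":0.53},
  {"linear":[0,0,0],"rotation":[0,0,72],"fingers":0.53},
  {"linear":[0,0,0],"rotation":[0,0,80],"fingers":0.53},
])

```text
clock: 11.9
eef_pos: [0.4942, -0.13, 0.0179]
eef_rot: [0.0, 0.999, -0.048, 0.0]
ft_force: [-0.5, 1.4, -0.9]
gripper_width: 0.47
finger_force: 0.5
```

Run:
```python
from h import *
cabpos(); to((0,0),.018,0)
```

```text
cab mm [ 0.4  0.  17.9] F cab [-0.26  1.49 -0.88] T [0.079 0.22  0.002] w 0.4698817511367157 j6 2.980573832310967 t 11.9
lin [-0.0003  0.0001 -0.0001] rotz -5.51 | az -5.51 j6 2.981 t 11.9 tilt [ 0.001 -0.   ]
```

Request:
drive_tool([
  {"linear":[0,0,0],"rotation":[0,0,-5],"fingers":0.53},
  {"linear":[0,0,-0.025],"rotation":[0,0,-7],"fingers":0.53},
  {"linear":[0,0,-0.05],"rotation":[0,0,-7],"fingers":0.53},
  {"linear":[0,0,-0.05],"rotation":[0,0,-15],"fingers":0.53},
  {"linear":[0,0,-0.05],"rotation":[0,0,-23],"fingers":0.53},
  {"linear":[0,0,-0.05],"rotation":[0,0,-31],"fingers":0.53},
  {"linear":[0,0,-0.05],"rotation":[0,0,-39],"fingers":0.53},
  {"linear":[0,0,-0.05],"rotation":[0,0,-47],"fingers":0.53},
  {"linear":[0,0,-0.05],"rotation":[0,0,-55],"fingers":0.53},
  {"linear":[0,0,-0.05],"rotation":[0,0,-63],"fingers":0.53},
])

```text
clock: 12.9
eef_pos: [0.4944, -0.1301, 0.0681]
eef_rot: [0.0, 0.874, 0.486, 0.0]
ft_force: [-0.0, 0.0, -0.7]
gripper_width: 0.471
finger_force: 0.0
```

Request:
drive_tool([
  {"linear":[0,0,0],"rotation":[0,0,-8],"fingers":0.53},
  {"linear":[0,0,0],"rotation":[0,0,-16],"fingers":0.53},
  {"linear":[0,0,0],"rotation":[0,0,-24],"fingers":0.53},
  {"linear":[0,0,0],"rotation":[0,0,-32],"fingers":0.53},
  {"linear":[0,0,0],"rotation":[0,0,-40],"fingers":0.53},
  {"linear":[0,0,0],"rotation":[0,0,-48],"fingers":0.53},
  {"linear":[0,0,0],"rotation":[0,0,-56],"fingers":0.53},
  {"linear":[0,0,0],"rotation":[0,0,-64],"fingers":0.53},
  {"linear":[0,0,0],"rotation":[0,0,-72],"fingers":0.53},
  {"linear":[0,0,0],"rotation":[0,0,-80],"fingers":0.53},
])

```text
clock: 13.9
eef_pos: [0.4944, -0.1301, 0.0681]
eef_rot: [0.001, 0.357, 0.934, 0.0]
ft_force: [0.9, 0.3, 0.5]
gripper_width: 0.468
finger_force: 0.0
```

Request:
drive_tool([
  {"linear":[0,0,0],"rotation":[0,0,-8],"fingers":0.53},
  {"linear":[0,0,0],"rotation":[0,0,-16],"fingers":0.53},
  {"linear":[0,0,0],"rotation":[0,0,-24],"fingers":0.53},
  {"linear":[0,0,0],"rotation":[0,0,-32],"fingers":0.53},
  {"linear":[0,0,0],"rotation":[0,0,-40],"fingers":0.53},
  {"linear":[0,0,0],"rotation":[0,0,-47],"fingers":0.53},
  {"linear":[0,0,0],"rotation":[0,0,-47],"fingers":0.53},
  {"linear":[0,0,0],"rotation":[0,0,-47],"fingers":0.53},
])

```text
clock: 14.7
eef_pos: [0.4942, -0.13, 0.0678]
eef_rot: [0.0, -0.04, 0.999, -0.0]
ft_force: [-0.7, 0.3, -0.7]
gripper_width: 0.469
finger_force: 0.0
```

Run:
```python
from h import *
cabpos(); to((0,0),.017,0)
c=snap('wrist','w4')
```

```text
cab mm [ 0.3  0.  67.8] F cab [-0.6   0.44 -0.71] T [-0.039  0.005  0.001] w 0.46925618638678757 j6 -0.33772844448510486 t 14.7
lin [ 0.0004 -0.      0.0508] rotz -175.39 | az -175.39 j6 -0.338 t 14.7 tilt [ 0.001 -0.   ]
```

View pics/w4.png

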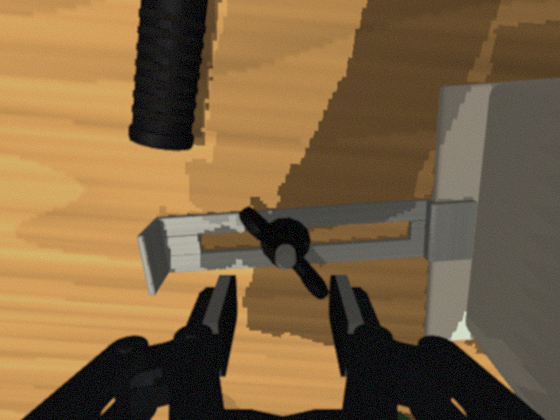

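The nut is at (284,245). Its wing runs (248,215)–(322,292), about 45° ahead of the fingers, so the second stroke can start.

Request:
drive_tool([
  {"linear":[0,0,0.02],"rotation":[0,0,0],"fingers":0.53},
  {"linear":[0,0,0.035],"rotation":[0,0,0],"fingers":0.53},
  {"linear":[0,0,0.045],"rotation":[0,0,0],"fingers":0.53},
  {"linear":[0,0,0.051],"rotation":[0,0,0],"fingers":0.53},
  {"linear":[0,0,0.051],"rotation":[0,0,6],"fingers":0.53},
  {"linear":[0,0,0.051],"rotation":[0,0,12],"fingers":0.53},
  {"linear":[0,0,0.051],"rotation":[0,0,20],"fingers":0.53},
  {"linear":[0,0,0.051],"rotation":[0,0,28],"fingers":0.53},
  {"linear":[0,0,0.051],"rotation":[0,0,36],"fingers":0.53},
  {"linear":[0,0,0.051],"rotation":[0,0,44],"fingers":0.53},
])

```text
clock: 15.75
eef_pos: [0.4941, -0.1299, 0.0166]
eef_rot: [0.0, 0.338, 0.941, 0.0]
ft_force: [-0.6, 1.2, 0.4]
gripper_width: 0.468
finger_force: 0.5
```

Request:
drive_tool([
  {"linear":[0,0,0],"rotation":[0,0,8],"fingers":0.53},
  {"linear":[0,0,0],"rotation":[0,0,16],"fingers":0.53},
  {"linear":[0,0,0],"rotation":[0,0,24],"fingers":0.53},
  {"linear":[0,0,0],"rotation":[0,0,32],"fingers":0.53},
  {"linear":[0,0,0],"rotation":[0,0,40],"fingers":0.53},
  {"linear":[0,0,0],"rotation":[0,0,48],"fingers":0.53},
  {"linear":[0,0,0],"rotation":[0,0,56],"fingers":0.53},
  {"linear":[0,0,0],"rotation":[0,0,64],"fingers":0.53},
  {"linear":[0,0,0],"rotation":[0,0,72],"fingers":0.53},
  {"linear":[0,0,0],"rotation":[0,0,80],"fingers":0.53},
])

```text
clock: 16.75
eef_pos: [0.4944, -0.13, 0.0167]
eef_rot: [0.0, 0.864, 0.503, 0.0]
ft_force: [0.9, 0.7, -0.5]
gripper_width: 0.472
finger_force: 0.4
```

Request:
drive_tool([
  {"linear":[0,0,0],"rotation":[0,0,8],"fingers":0.53},
  {"linear":[0,0,0],"rotation":[0,0,16],"fingers":0.53},
  {"linear":[0,0,0],"rotation":[0,0,24],"fingers":0.53},
  {"linear":[0,0,0],"rotation":[0,0,32],"fingers":0.53},
  {"linear":[0,0,0],"rotation":[0,0,40],"fingers":0.53},
  {"linear":[0,0,0],"rotation":[0,0,48],"fingers":0.53},
  {"linear":[0,0,0],"rotation":[0,0,56],"fingers":0.53},
  {"linear":[0,0,0],"rotation":[0,0,62],"fingers":0.53},
  {"linear":[0,0,0],"rotation":[0,0,66],"fingers":0.53},
  {"linear":[0,0,0],"rotation":[0,0,66],"fingers":0.53},
])

```text
clock: 17.75
eef_pos: [0.4941, -0.13, 0.0165]
eef_rot: [-0.0, 0.999, -0.046, 0.0]
ft_force: [-0.3, 1.0, -0.5]
gripper_width: 0.471
finger_force: 0.3
```

Run:
```python
from h import *
cabpos(); to((0,0),.017,0)
```

```text
cab mm [ 0.2  0.1 16.5] F cab [-0.15  0.99 -0.51] T [ 0.064  0.053 -0.021] w 0.47052789147555996 j6 2.976464602082701 t 17.75
lin [-0.0002  0.0002 -0.0005] rotz -5.28 | az -5.28 j6 2.976 t 17.75 tilt [0. 0.]
```

Request:
drive_tool([
  {"linear":[0,0,0],"rotation":[0,0,-5],"fingers":0.53},
  {"linear":[0,0,-0.025],"rotation":[0,0,-7],"fingers":0.53},
  {"linear":[0,0,-0.05],"rotation":[0,0,-7],"fingers":0.53},
  {"linear":[0,0,-0.05],"rotation":[0,0,-15],"fingers":0.53},
  {"linear":[0,0,-0.05],"rotation":[0,0,-23],"fingers":0.53},
  {"linear":[0,0,-0.05],"rotation":[0,0,-31],"fingers":0.53},
  {"linear":[0,0,-0.05],"rotation":[0,0,-39],"fingers":0.53},
  {"linear":[0,0,-0.05],"rotation":[0,0,-47],"fingers":0.53},
  {"linear":[0,0,-0.05],"rotation":[0,0,-55],"fingers":0.53},
  {"linear":[0,0,-0.05],"rotation":[0,0,-63],"fingers":0.53},
])

```text
clock: 18.75
eef_pos: [0.4942, -0.13, 0.0666]
eef_rot: [0.0, 0.873, 0.487, 0.0]
ft_force: [-0.4, 0.2, -0.6]
gripper_width: 0.471
finger_force: 0.0
```

Request:
drive_tool([
  {"linear":[0,0,0],"rotation":[0,0,-8],"fingers":0.53},
  {"linear":[0,0,0],"rotation":[0,0,-16],"fingers":0.53},
  {"linear":[0,0,0],"rotation":[0,0,-24],"fingers":0.53},
  {"linear":[0,0,0],"rotation":[0,0,-32],"fingers":0.53},
  {"linear":[0,0,0],"rotation":[0,0,-40],"fingers":0.53},
  {"linear":[0,0,0],"rotation":[0,0,-48],"fingers":0.53},
  {"linear":[0,0,0],"rotation":[0,0,-56],"fingers":0.53},
  {"linear":[0,0,0],"rotation":[0,0,-64],"fingers":0.53},
  {"linear":[0,0,0],"rotation":[0,0,-72],"fingers":0.53},
  {"linear":[0,0,0],"rotation":[0,0,-80],"fingers":0.53},
])

```text
clock: 19.75
eef_pos: [0.4942, -0.1301, 0.0666]
eef_rot: [0.0, 0.356, 0.934, 0.0]
ft_force: [0.0, 0.6, -0.7]
gripper_width: 0.474
finger_force: 0.0
```

Request:
drive_tool([
  {"linear":[0,0,0],"rotation":[0,0,-8],"fingers":0.53},
  {"linear":[0,0,0],"rotation":[0,0,-16],"fingers":0.53},
  {"linear":[0,0,0],"rotation":[0,0,-24],"fingers":0.53},
  {"linear":[0,0,0],"rotation":[0,0,-32],"fingers":0.53},
  {"linear":[0,0,0],"rotation":[0,0,-40],"fingers":0.53},
  {"linear":[0,0,0],"rotation":[0,0,-46],"fingers":0.53},
  {"linear":[0,0,0],"rotation":[0,0,-46],"fingers":0.53},
  {"linear":[0,0,0.02],"rotation":[0,0,-46],"fingers":0.53},
  {"linear":[0,0,0.04],"rotation":[0,0,-46],"fingers":0.53},
  {"linear":[0,0,0.05],"rotation":[0,0,-46],"fingers":0.53},
])

```text
clock: 20.75
eef_pos: [0.4934, -0.1298, 0.0152]
eef_rot: [-0.001, -0.032, 0.999, 0.0]
ft_force: [0.5, -0.4, -0.4]
gripper_width: 0.468
finger_force: 0.0
```

Run:
```python
from h import *
cabpos(); to((0,0),.017,0)
```

```text
cab mm [-0.5  0.3 15.2] F cab [ 0.43 -0.44 -0.41] T [ 0.002 -0.045  0.011] w 0.46791398604788065 j6 -0.32206414641007375 t 20.75
lin [-0.0005 -0.0003 -0.0019] rotz -176.29 | az -176.29 j6 -0.322 t 20.75 tilt [-0.001  0.   ]
```

Request:
drive_tool([
  {"linear":[0,0,-0.001],"rotation":[0,0,6],"fingers":0.53},
  {"linear":[0,0,-0.001],"rotation":[0,0,12],"fingers":0.53},
  {"linear":[0,0,-0.001],"rotation":[0,0,18],"fingers":0.53},
  {"linear":[0,0,-0.001],"rotation":[0,0,24],"fingers":0.53},
  {"linear":[0,0,-0.001],"rotation":[0,0,30],"fingers":0.53},
  {"linear":[0,0,-0.001],"rotation":[0,0,30],"fingers":0.53},
])

```text
clock: 21.35
eef_pos: [0.4941, -0.13, 0.0175]
eef_rot: [0.0, 0.228, 0.974, 0.0]
ft_force: [-0.1, 0.1, 0.5]
gripper_width: 0.469
finger_force: 0.2
```

Run:
```python
from h import *
cabpos(); to((0,0),.017,0); print(status.read_state()['joint_efforts'][5],status.read_state()['finger_force'])
```

```text
cab mm [ 0.2  0.1 17.5] F cab [-0.14  0.08  0.52] T [0.07  0.008 0.029] w 0.46864254002551986 j6 0.20250884721262308 t 21.35
lin [ 0.0001 -0.0002  0.0005] rotz 153.66 | az 153.66 j6 0.203 t 21.35 tilt [0. 0.]
2.5751566886901855 0.1620499996624858
```

Request:
drive_tool([
  {"linear":[0,0,0],"rotation":[0,0,4],"fingers":0.53},
  {"linear":[0,0,0],"rotation":[0,0,8],"fingers":0.53},
  {"linear":[0,0,0],"rotation":[0,0,8],"fingers":0.53},
])

```text
clock: 21.65
eef_pos: [0.494, -0.13, 0.0174]
eef_rot: [0.0, 0.293, 0.956, 0.0]
ft_force: [-0.4, 0.9, -0.2]
gripper_width: 0.467
finger_force: 0.2
```

Run:
```python
from h import *
cabpos(); print(status.read_state()['joint_efforts'][5],status.read_state()['finger_force'])
```

```text
cab mm [ 0.2  0.1 17.4] F cab [-0.27  0.97 -0.22] T [0.064 0.111 0.084] w 0.46735930720980334 j6 0.3381168827178266 t 21.65
1.7104824632406235 0.24720805538891
```

Request:
drive_tool([
  {"linear":[0,0,0],"rotation":[0,0,4],"fingers":0.53},
  {"linear":[0,0,0],"rotation":[0,0,8],"fingers":0.53},
  {"linear":[0,0,0],"rotation":[0,0,8],"fingers":0.53},
])

```text
clock: 21.95
eef_pos: [0.494, -0.13, 0.0174]
eef_rot: [0.0, 0.359, 0.933, 0.0]
ft_force: [-0.5, 0.5, 1.2]
gripper_width: 0.468
finger_force: 0.2
```

Request:
drive_tool([
  {"linear":[0,0,0],"rotation":[0,0,4],"fingers":0.53},
  {"linear":[0,0,0],"rotation":[0,0,8],"fingers":0.53},
  {"linear":[0,0,0],"rotation":[0,0,8],"fingers":0.53},
])

```text
clock: 22.25
eef_pos: [0.4941, -0.13, 0.0174]
eef_rot: [0.0, 0.423, 0.906, 0.0]
ft_force: [-0.4, 1.6, 0.2]
gripper_width: 0.467
finger_force: 0.2
```

Request:
drive_tool([
  {"linear":[0,0,0],"rotation":[0,0,4],"fingers":0.53},
  {"linear":[0,0,0],"rotation":[0,0,8],"fingers":0.53},
  {"linear":[0,0,0],"rotation":[0,0,8],"fingers":0.53},
])

```text
clock: 22.55
eef_pos: [0.494, -0.13, 0.0174]
eef_rot: [0.0, 0.485, 0.875, 0.0]
ft_force: [-0.6, 1.4, -0.2]
gripper_width: 0.466
finger_force: 0.2
```

Request:
drive_tool([
  {"linear":[0,0,0],"rotation":[0,0,3],"fingers":0.53},
  {"linear":[0,0,0],"rotation":[0,0,5],"fingers":0.53},
  {"linear":[0,0,0],"rotation":[0,0,5],"fingers":0.53},
])

```text
clock: 22.85
eef_pos: [0.494, -0.1299, 0.0174]
eef_rot: [0.0, 0.522, 0.853, 0.0]
ft_force: [0.1, 1.5, -0.1]
gripper_width: 0.475
finger_force: 0.3
```

Run:
```python
from h import *
cabpos(); print(status.read_state()['finger_force'])
```

```text
cab mm [ 0.2  0.1 17.4] F cab [ 0.32  1.47 -0.06] T [ 0.177  0.103 -0.027] w 0.47488800631501643 j6 0.8410013189978985 t 22.85
0.3336442613363033
```

Request:
drive_tool([
  {"linear":[0,0,0],"rotation":[0,0,3],"fingers":0.53},
  {"linear":[0,0,0],"rotation":[0,0,5],"fingers":0.53},
  {"linear":[0,0,0],"rotation":[0,0,5],"fingers":0.53},
])

```text
clock: 23.15
eef_pos: [0.494, -0.13, 0.0173]
eef_rot: [0.0, 0.559, 0.829, 0.0]
ft_force: [0.2, 1.5, 0.1]
gripper_width: 0.473
finger_force: 0.3
```

Request:
drive_tool([
  {"linear":[0,0,0],"rotation":[0,0,2],"fingers":0.53},
  {"linear":[0,0,0],"rotation":[0,0,4],"fingers":0.53},
  {"linear":[0,0,0],"rotation":[0,0,4],"fingers":0.53},
])

```text
clock: 23.45
eef_pos: [0.494, -0.13, 0.0173]
eef_rot: [0.0, 0.588, 0.809, 0.0]
ft_force: [0.4, 1.4, -0.6]
gripper_width: 0.469
finger_force: 0.3
```

Run:
```python
from h import *
cabpos(); print(status.read_state()['finger_force'])
```

```text
cab mm [ 0.1  0.1 17.3] F cab [ 0.6   1.3  -0.57] T [ 0.131  0.059 -0.051] w 0.46880198503028936 j6 0.9993001624813197 t 23.45
0.33053538092644885
```

Request:
drive_tool([
  {"linear":[0,0,0],"rotation":[0,0,2],"fingers":0.53},
  {"linear":[0,0,0],"rotation":[0,0,4],"fingers":0.53},
  {"linear":[0,0,0],"rotation":[0,0,4],"fingers":0.53},
])

```text
clock: 23.75
eef_pos: [0.494, -0.1299, 0.0173]
eef_rot: [-0.0, 0.616, 0.788, 0.0]
ft_force: [0.2, 0.5, -0.3]
gripper_width: 0.471
finger_force: 0.6
```

Request:
drive_tool([
  {"linear":[0,0,0],"rotation":[0,0,2],"fingers":0.53},
  {"linear":[0,0,0],"rotation":[0,0,4],"fingers":0.53},
  {"linear":[0,0,0],"rotation":[0,0,4],"fingers":0.53},
])

```text
clock: 24.05
eef_pos: [0.494, -0.1296, 0.0173]
eef_rot: [-0.0, 0.643, 0.766, 0.0]
ft_force: [0.9, 4.8, -1.1]
gripper_width: 0.467
finger_force: 2.2
```

Run:
```python
from h import *
cabpos(); print(status.read_state()['finger_force'])
```

```text
cab mm [ 0.2  0.4 17.3] F cab [ 1.64  4.57 -1.06] T [ 0.933 -0.104  0.116] w 0.4670604892272536 j6 1.13946457945577 t 24.05
2.1712053939700127
```

The force is rising at j6 ≈ 62–65°, which is where the estimate put the stop. Backing off and clearing the hand.

Request:
drive_tool([
  {"linear":[0,0,0],"rotation":[0,0,-6],"fingers":0.53},
  {"linear":[0,0,0],"rotation":[0,0,-12],"fingers":0.53},
  {"linear":[0,0,-0.04],"rotation":[0,0,-12],"fingers":0.53},
  {"linear":[0,0,-0.08],"rotation":[0,0,-12],"fingers":0.53},
  {"linear":[0,0,-0.13],"rotation":[0,0,-12],"fingers":0.53},
  {"linear":[-0.04,0,-0.18],"rotation":[0,0,-12],"fingers":0.53},
  {"linear":[-0.09,0,-0.2],"rotation":[0,0,-12],"fingers":0.53},
  {"linear":[-0.14,0,-0.2],"rotation":[0,0,-12],"fingers":0.53},
  {"linear":[-0.18,0,-0.2],"rotation":[0,0,-12],"fingers":0.53},
  {"linear":[-0.18,0,-0.2],"rotation":[0,0,-12],"fingers":0.53},
])

```text
clock: 25.05
eef_pos: [0.5247, -0.3123, 0.2167]
eef_rot: [0.0, 0.561, 0.828, -0.001]
ft_force: [0.7, -0.0, -0.9]
gripper_width: 0.473
finger_force: 0.0
```

Run:
```python
from h import *
cabpos()
c=snap('top','t5'); a=c['pixels'][:,:,::-1]
d=snap('wrist','w5')['pixels'][:,:,::-1]
big=cv2.resize(a[190:290,235:375],(560,400),interpolation=cv2.INTER_CUBIC)
cv2.imwrite('pics/m5.png',np.vstack([big,np.hstack([cv2.resize(a,(267,200)),cv2.resize(d,(267,200)),np.zeros((200,26,3),np.uint8)])]))
```

```text
cab mm [   3.4 -184.8  216.7] F cab [ 0.71 -0.14 -0.93] T [ 0.034 -0.036  0.018] w 0.4734993532233065 j6 0.6539985409197471 t 25.05
```

View pics/m5.png

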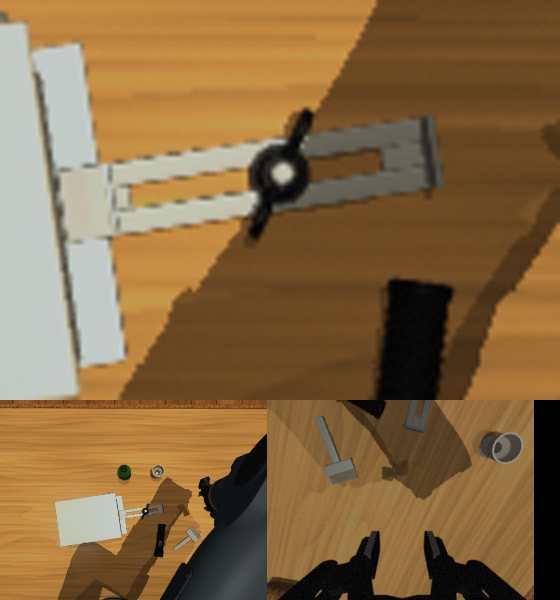

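The enlarged view shows the wings from (307,113) to (255,237), with the toe over the ledge at (62,205). The small views show the hand clear and the other objects in place. One numeric check before handing in.

Run:
```python
from h import *
a,b=load('top0'),load('t5'); R=np.stack([EX,EY])
w=lambda x,y,z:world(b,235+x/4,190+y/4,z)
for n,p,z in [('toe end',(62,206),.012),('tab outer top',(438,152),.033),('tip+',(308,112),.034),('tip-',(254,238),.034)]:
    print(n,np.round(R@(w(*p,z)[:2]-S)*1000,1))
for n,c in (('before',a),('after',b)):
    z=[world(c,u,v)[2]*1000 for v in range(215,252) for u in range(285,326) if c['pixels'][v,u].max()<40 and c['range_z'][v,u]>0]
    z=np.array(z); z=z[(z>20)&(z<50)]; print(n,'p75 nut height',np.percentile(z,75),len(z))
d=np.abs(a['range_z']-b['range_z']); 
for n,(u,v) in dict(bottle=(260,152),cup=(330,150),light=(337,295),comb=(395,290)).items():
    g=lambda c: c['pixels'][v-45:v+45,u-45:u+45].mean(2).astype(np.float32)
    print(n,np.round(np.median(d[v-15:v+15,u-15:u+15])*1000,1))
```

```text
toe end [ -0.3 108.3]
tab outer top [ -1.1 -76.7]
tip+ [ 27.1 -17.3]
tip- [-29.2  17.6]
before p75 nut height 38.11905272532068 126
after p75 nut height 33.31438519468724 110
bottle 1.6
cup 1.7
light 1.8
comb 1.7
```

```bash
python3 -c "
from cell import order; print(order.hand_in())"
```

```text
the job is handed in; nothing more can be done
None
```

The job is handed in after about 25 s on the robot clock: the clip is home with its toe over the ledge, the wing nut is down on it and tight, the four loose objects were left as they stood, and the hand is clear.

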